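Show a welding filter plate label up

TASK

In the wooden rack, take out the glass filter plate that stands nearest the rack's steel knob. Find its frosted, labelled end by the small corner notch, turn the plate to lie level with its label side up, and hold it with the label straight above the white spot of the round pad, about a hand's breadth above it and touching nothing but the gripper. Finish while still holding it there; leave the other two plates standing in the rack and do not shift the other things on the table.

Things in the scene. Friction and masses are not known exactly. Their poses are not given: they have to be found in the camera images.
- plate_a: one of three alike glass plates, 64 x 6 x 44 mm, 45 g, standing on a long edge in a rack slot. Origin: middle of that edge. z up along the 44 mm, x along the 64 mm to the frosted end (last 28 mm), y out of the label face. The +x +z corner has a 10 x 10 mm notch: facing the label, it is top left. Yaw is the rack's or half a turn more, so labels face either way.
- plate_b: one of three alike glass plates, 64 x 6 x 44 mm, 45 g, standing on a long edge in a rack slot. Origin: middle of that edge. z up along the 44 mm, x along the 64 mm to the frosted end (last 28 mm), y out of the label face. The +x +z corner has a 10 x 10 mm notch: facing the label, it is top left. Yaw is the rack's or half a turn more, so labels face either way.
- plate_c: one of three alike glass plates, 64 x 6 x 44 mm, 45 g, standing on a long edge in a rack slot. Origin: middle of that edge. z up along the 44 mm, x along the 64 mm to the frosted end (last 28 mm), y out of the label face. The +x +z corner has a 10 x 10 mm notch: facing the label, it is top left. Yaw is the rack's or half a turn more, so labels face either way.
- plate_a_label (a point): middle of the plain paper label (14 x 26 mm) on the frosted end of plate_a, on one face only: at x = +20, y = +3, z = +17 mm from the plate's origin
- plate_b_label (a point): middle of the plain paper label (14 x 26 mm) on the frosted end of plate_b, on one face only: at x = +20, y = +3, z = +17 mm from the plate's origin
- plate_c_label (a point): middle of the plain paper label (14 x 26 mm) on the frosted end of plate_c, on one face only: at x = +20, y = +3, z = +17 mm from the plate's origin
- rack: fixed wooden rack, 36 mm wide (x), 150 mm long (y), origin under its centre. Three slots at y = +50, 0, -50 mm between cheeks 6 mm thick, 8 mm apart; slot floor 40 mm, cheek tops 54 mm above the table. Plates lie along its x and overhang it by 14 mm at both ends. Steel knob 16 mm across, top 54 mm, at y = +82 mm on its rounded end. May be left or right of the pad
- first_slot (a point): middle of the floor of the first slot, the one nearest the steel knob (rack x = 0, y = +50, z = 40 mm)
- pad: fixed inspection place: a round black rubber pad 84 mm across and 4 mm high with a white spot 30 mm across in its middle; origin at the pad's centre on the table. A small lamp 83 mm high, 70 mm wide, fixed 100 to 150 mm from the pad's centre along its own +x, shines at it
- pad_middle (a point): middle of the pad's white spot, on its surface 4 mm above the table
- tape: bystander: cardboard roll lying flat, 80 mm across, 24 mm high, origin at its underside centre
- wrench: bystander: steel wrench lying flat, about 160 mm long, origin near its middle
- jar: bystander: glass jar 60 mm across, 70 mm high, origin at its underside centre
- driver: bystander: screwdriver lying flat, about 190 mm long, origin near its middle

How it is judged:
On the way:
1. the plate from the slot nearest the knob is held clear above the rack (((z of plate_a in the frame of rack above 0.061 m and contact force between the fingers and plate_a above 0.5 N and horizontal distance between each of plate_b, plate_c and first_slot above 0.03 m) or (z of plate_b in the frame of rack above 0.061 m and contact force between the fingers and plate_b above 0.5 N and horizontal distance between each of plate_a, plate_c and first_slot above 0.03 m) or (z of plate_c in the frame of rack above 0.061 m and contact force between the fingers and plate_c above 0.5 N and horizontal distance between each of plate_a, plate_b and first_slot above 0.03 m))), for 0.2 s.
At the end, for the whole second after the job is handed in: The plate from the slot nearest the knob is held still by the fingers, label up within 20 degrees of level, label middle within 18 mm of the white spot's middle in plan and 50 to 220 mm above the table, off pad and rack; other plates upright in their slots (15 mm, 0.3 rad) (((angle between plate_a's own y axis and vertical below 0.35 rad and horizontal distance between plate_a_label and pad_middle below 0.018 m and height (world z) of plate_a_label between 0.05 and 0.22 m and contact force between the fingers and plate_a above 0.5 N and contact force between plate_a and pad below 0.1 N and contact force between plate_a and rack below 0.1 N and linear speed of plate_a below 0.03 m/s and horizontal distance between each of plate_b, plate_c and first_slot above 0.03 m and distance of each of plate_b, plate_c from where it was at the start of the episode below 0.015 m and angle between each of plate_b, plate_c's own z axis and vertical below 0.3 rad) or (angle between plate_b's own y axis and vertical below 0.35 rad and horizontal distance between plate_b_label and pad_middle below 0.018 m and height (world z) of plate_b_label between 0.05 and 0.22 m and contact force between the fingers and plate_b above 0.5 N and contact force between plate_b and pad below 0.1 N and contact force between plate_b and rack below 0.1 N and linear speed of plate_b below 0.03 m/s and horizontal distance between each of plate_a, plate_c and first_slot above 0.03 m and distance of each of plate_a, plate_c from where it was at the start of the episode below 0.015 m and angle between each of plate_a, plate_c's own z axis and vertical below 0.3 rad) or (angle between plate_c's own y axis and vertical below 0.35 rad and horizontal distance between plate_c_label and pad_middle below 0.018 m and height (world z) of plate_c_label between 0.05 and 0.22 m and contact force between the fingers and plate_c above 0.5 N and contact force between plate_c and pad below 0.1 N and contact force between plate_c and rack below 0.1 N and linear speed of plate_c below 0.03 m/s and horizontal distance between each of plate_a, plate_b and first_slot above 0.03 m and distance of each of plate_a, plate_b from where it was at the start of the episode below 0.015 m and angle between each of plate_a, plate_b's own z axis and vertical below 0.3 rad))); the arm keeps its last pose, push and grip.
It fails at once if more than one plate is moved by over 20 mm (distance of each of plate_a, plate_b from where it was at the start of the episode above 0.02 m or distance of each of plate_b, plate_c from where it was at the start of the episode above 0.02 m or distance of each of plate_a, plate_c from where it was at the start of the episode above 0.02 m).
It fails at once if another thing on the table is shifted by over 30 mm (distance of any of tape, wrench, jar, driver from where it was at the start of the episode above 0.03 m).
It also fails if it takes over 42 s, if anything falls off the work surface, if the arm or the gripper's body presses on something with over 40 N, if the wrist force passes 120 N, or if a joint passes its speed limit or range.

ROBOT

A 7-joint arm with a two-finger parallel gripper is mounted at the origin on the work surface. World frame = base frame: x ahead of the robot, y to its left, z up, the work surface at z = 0. Lengths are in m, angles in rad, forces in N, time in s.
With the tool pointing down it reaches from about 0.4 to 0.85 m from the base axis. Payload 4.5 kg.
Tool frame: the origin (TCP) lies on the centre line of the jaws, within the pads' length; the fingertips stand 11 mm ahead of it and the grasp point (between the pads) lies 8 mm behind it; z points along the fingers, y is the line along which they close (so a half turn about z gives the same grasp; the last joint's range is limited). The gripper opens to 88 mm and grips with 3 to 60 N. Pads are 18 mm wide; open, the fingers measure 123 mm over their backs; the gripper's body (75 mm by 187 mm) begins 45 mm behind the grasp point.
Start: joints at [1.371, 0.689, -0.195, 1.565, 0.157, 0.902, -0.215], TCP at [0.145, -0.608, 0.25] pointing down, gripper open.
Joint ranges: [-3.01, 3.01], [-0.46, 2.08], [-1.47, 1.51], [0.13, 2.56], [-1, 4.14], [0.04, 2.09], [-2.66, 2.66]. Speed limits (rad/s): [2.57, 2.57, 3.14, 3.14, 3.14, 3.14, 3.14].

INTERFACE

Orientations are given as a unit quaternion [x, y, z, w].
In Python, from plant import * gives the robot as it stands. The module is installed in compiled form; this text tells all that it offers.
- The arm moves only by the tool send_rows, never from a script. Its argument "motion" is a list of rows, each an object of numbers: "x", "y", "z": the shift along the tool's x, y, z in cm; "rx", "ry", "rz": the turn, a rotation vector about the tool's x, y, z in rad; "jaw": the finger opening in cm, from 0 to 8.81. In form: [{"x": .., "y": .., "z": .., "rx": .., "ry": .., "rz": .., "jaw": ..}, ...]. A call has exactly 5 rows; each row shifts and turns the commanded pose from where the row before left it, along the tool's axes as they then stand; what a row does not reach is not made up. A row lasts 1/10 s, in which the tool goes at most 50 mm and 8.59 degrees, less where a joint would pass 70% of its speed; a pose out of reach is approached as far as the arm can. A call is refused whole if a number of a shift passes 5 or a number of a turn 0.15, either way. A call with a gripper value outside its range is refused whole. The fingers move at their own pace and stop on an object; "grip_force" is the grip in N (left out, the last holds). Time passes only in rows, so rows that do not move let the fingers close, or fill a call up. It gives the time, the measured TCP pose, the force, the opening and the grip force at its end, in the units of the state.
- get_state(): the state, without advancing time (a new reading comes with each control period).
- snapshot(name): name is "side" or "top"; returns a dict with "img" (400x640x3 uint8, red, green, blue), "vertical_fov" (degrees; the focal length in pixels is half the picture's height over the tangent of half this angle, whatever the lens; pixels are square), "cx", "cy" (the principal point, pixels), "extrinsics" (4x4, takes a point from camera to world coordinates). Camera axes: x right, y up, looking along -z (the intrinsics and any distortion apply to the point x, -y, -z); pixel columns grow to the right and rows downward; lengths in m; the calibration is good to about 2 mm. A picture is of the moment at which its call begins. There is no depth.
- finish_job(): hands the job in; it is judged then, once.
The state is a dict: "clock": time; "q": joint angles; "qd": joint speeds; "joint_torque": joint torques, N m; "tool_pos": TCP position; "eef_rot": TCP orientation; "contact_force": force on the tool from outside, world axes, zero at the start; "moment": the same for the moment, N m; "opening": opening from 0.0 (shut) to 1.0 (fully open); "finger_force": force on a finger pad.
Only numpy, scipy, OpenCV 4.12 (cv2) and the standard library are available. Lean on these libraries where they do the work, as an engineer would, in place of code of your own. Each camera call takes 0.05 s, during which the arm holds its last target. There are 200 camera calls.

## Working session

There is one attempt and no reset: what is moved stays moved. The work goes in short steps, Python scripts to look and compute and a tool call to move; the robot and the scene stay as the last step left them, time stands still between calls to the robot, and variables do not carry over. Pictures are saved under pics/ and viewed, at most 10 in all, crops included, and the job is handed in when it is done.

Besides the shell and the picture viewer there is one more tool, called as name(argument=value, ...) on one line, values as JSON. send_rows: Moves the arm, as the interface text tells. Its arguments: {"type":"object","properties":{"motion":{"type":"array"},"grip_force":{"type":"number"}},"required":["motion"]}

```bash
mkdir -p pics
cat > h.py <<'E'
from plant import *
import numpy as np, cv2
from scipy.spatial.transform import Rotation as R
def snap(n,save=None):
    s=snapshot(n)
    if save: cv2.imwrite('pics/'+save,s['img'][:,:,::-1])
    return s
def f(s): return 200/np.tan(np.radians(s['vertical_fov'])/2)
def ray(s,u,v):
    F=f(s);d=np.array([(u-s['cx'])/F,-(v-s['cy'])/F,-1]);E=s['extrinsics'];return E[:3,3],E[:3,:3]@d
def on(s,u,v,z):
    o,d=ray(s,u,v);return o+d*(z-o[2])/d[2]
def proj(s,p):
    E=np.array(s['extrinsics']);c=E[:3,:3].T@(np.array(p)-E[:3,3]);return s['cx']+f(s)*c[0]/-c[2], s['cy']-f(s)*c[1]/-c[2]
E
python3 - <<'E'
from h import *
for n in('side','top'):
    s=snap(n,n+'0.png'); print({k:v for k,v in s.items() if k!='img'})
print(get_state())
E
```

```text
{'vertical_fov': 57.28439063670989, 'cx': 316.61465512093065, 'cy': 199.29700217137125, 'extrinsics': array([[-0.88537227,  0.34315362, -0.31362644,  0.26679311],
       [-0.46481065, -0.64155727,  0.61020925,  0.52012678],
       [ 0.00818619,  0.68603925,  0.72751847,  0.70005519],
       [ 0.        ,  0.        ,  0.        ,  1.        ]])}
{'vertical_fov': 52.74939386791381, 'cx': 315.31126071301713, 'cy': 199.3075315136404, 'extrinsics': array([[ 0.0069642 ,  0.99492006, -0.100427  ,  0.43088484],
       [-0.99962884,  0.00957175,  0.02550621,  0.0085356 ],
       [ 0.02633791,  0.1002121 ,  0.99461744,  1.08359202],
       [ 0.        ,  0.        ,  0.        ,  1.        ]])}
{'clock': 0.1, 'q': array([ 1.37081595,  0.68991576, -0.19451248,  1.56623725,  0.15731383,
        0.902486  , -0.21508908]), 'qd': array([ 0.00010268, -0.0026717 ,  0.00014271, -0.00221747,  0.0018025 ,
        0.00096363,  0.00165682]), 'joint_torque': array([-3.35462886e-03, -5.28501320e+01, -1.27140652e+00, -1.53837436e+01,
       -5.25110832e-02,  2.00794362e-03,  3.09197378e-05]), 'tool_pos': array([ 0.14461116, -0.60747806,  0.24898099]), 'eef_rot': array([ 9.93170551e-01,  1.16668640e-01, -1.62074653e-04, -8.11287827e-04]), 'contact_force': array([-0.51388638,  0.9473653 , -0.36539044]), 'moment': array([ 0.032718  ,  0.00878346, -0.00309823]), 'finger_force': 0.0, 'opening': 0.9987216138077918}
```

View pics/side0.png

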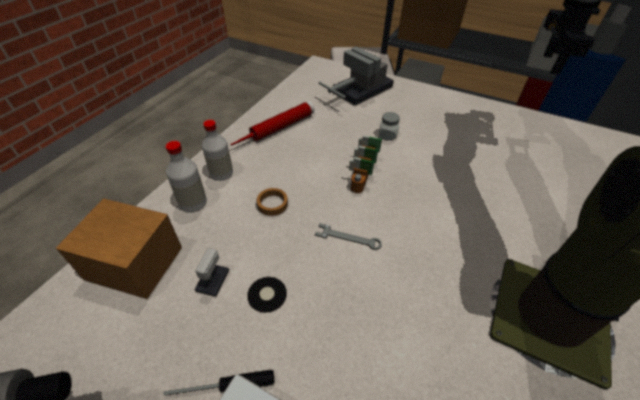

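View pics/top0.png

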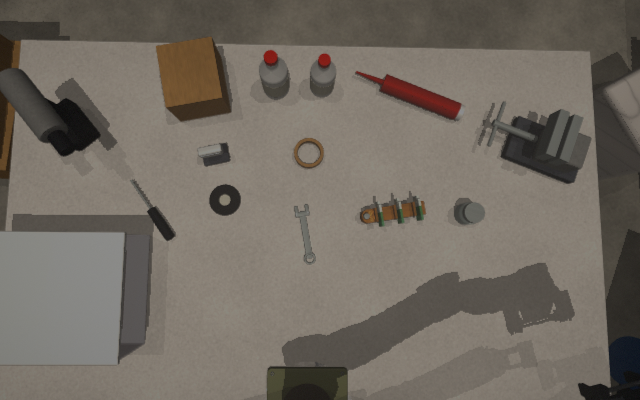

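The side view shows the pad at (267,294), the rack at (365,165) and its knob at about (347,179). The top view shows the pad at (225,200), the lamp at (214,153), the rack at (393,211) with its knob at (367,215), the wrench at (306,235) and the jar at (470,211). Next I'll enlarge the rack in both views.

Run:
```python
from h import *
a=cv2.imread('pics/top0.png')[185:240,350:440]; b=cv2.imread('pics/side0.png')[130:200,335:405]
a=cv2.resize(a,None,fx=8,fy=8,interpolation=cv2.INTER_CUBIC)[:, :720]
b=cv2.resize(b,None,fx=8,fy=8,interpolation=cv2.INTER_CUBIC)
a=cv2.convertScaleAbs(a,alpha=1.6)
cv2.imwrite('pics/a.png',a);cv2.imwrite('pics/b.png',cv2.convertScaleAbs(b,alpha=1.6))
t=snapshot('top');s=snapshot('side')
print('pad',on(t,225,200,.004),on(s,267,294,.004))
print('knob',on(t,367,215,.054),on(s,355,180,.054))
print('lamp',on(t,212,153,.08),'jar',on(t,473,211,.07),'wr',on(t,304,210,0),on(t,309,258,0))
```

```text
pad [0.53570557 0.22247205 0.004     ] [0.5317088  0.22719257 0.004     ]
knob [ 0.49566363 -0.15077649  0.054     ] [ 0.4903139  -0.12801849  0.054     ]
lamp [0.64670714 0.24338353 0.08      ] jar [ 0.50717758 -0.41918209  0.07      ] wr [0.5110749  0.01100384 0.        ] [ 0.38316996 -0.00354683  0.        ]
```

View pics/a.png

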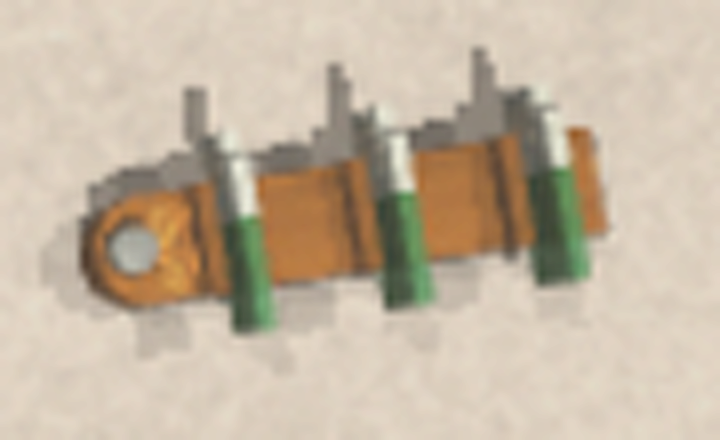

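View pics/b.png

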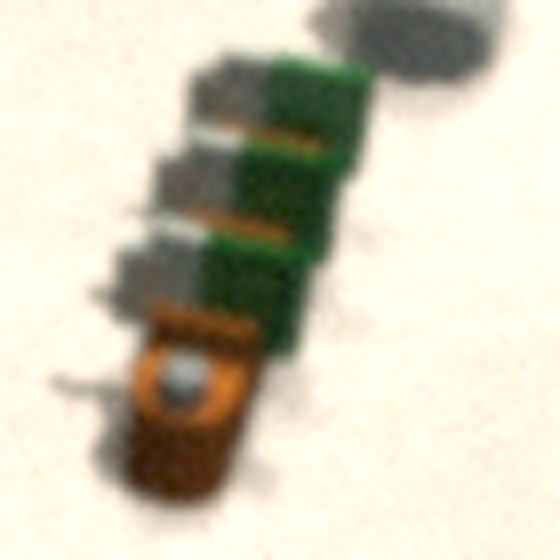

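The top crop shows the knob at (367,216) and plate 1 just right of it. Its frosted, notched end is at the top of the picture (+x) and its green end at (384,226). In the side crop the notch is at the upper left with frosted on the left, so the label face looks toward the knob (+y). Next I'll triangulate the points that matter.

```bash
cat >> h.py <<'E'
def tri(A,a,B,b):
    o1,d1=ray(A,*a);o2,d2=ray(B,*b);k=np.linalg.lstsq(np.c_[d1,-d2],o2-o1,rcond=None)[0]
    p,q=o1+d1*k[0],o2+d2*k[1];return ((p+q)/2).round(4),np.linalg.norm(p-q).round(4)
E
python3 - <<'E'
from h import *
t=snapshot('top');s=snapshot('side');np.set_printoptions(suppress=True,precision=4)
def blobs(S,box,m):
    u0,v0,u1,v1=box;im=S['img'][v0:v1,u0:u1];h=cv2.cvtColor(im,cv2.COLOR_RGB2HSV)
    n,l,st,c=cv2.connectedComponentsWithStats(m(h).astype(np.uint8));return [(c[i]+[u0,v0],st[i,4],l==i) for i in range(1,n) if st[i,4]>12]
T=(350,185,440,240);S=(335,130,405,200)
green=lambda h:(h[...,0]>45)&(h[...,0]<90)&(h[...,1]>70)
gt=blobs(t,T,green);gs=blobs(s,S,green)
for b in gt:
    r=cv2.minAreaRect((np.argwhere(b[2])[:,::-1]+T[:2]).astype(np.float32));print('top',b[0],b[1],r)
for b in gs: print('side',b[0],b[1])
print('knob',tri(t,(366.9,216),s,(358.1,176.9)))
print('p1 green top corner',tri(t,(383,225.8),s,(373.5,160.3)))
print('p1 frost/green top',tri(t,(380.6,212),s,(361,159.5)))
print('p1 bottom? green end low',tri(t,(380,226),s,(371.5,174)))
dark=lambda h:h[...,2]<45
for S_,b in((t,(200,180,250,222)),(s,(240,270,295,318))):
    r=blobs(S_,b,dark)
    r=max(r,key=lambda x:x[1]);q=cv2.fitEllipse(max(cv2.findContours(r[2].astype(np.uint8),0,1)[0],key=len))
    c=np.array(q[0])+b[:2];print('pad',c,q[1],on(S_,*c,.004))
    wh=blobs(S_,b,lambda h:(h[...,2]>100));
    for w in wh: print(' w',w[0],w[1],on(S_,*w[0],.004))
print('far end of rack',on(t,425.5,207.5,.04))
E
```

```text
top [420.3871 211.7097] 31 ((420.5000305175781, 212.00001525878906), (12.369317054748535, 2.425356388092041), 75.96376037597656)
top [400.8276 214.5517] 29 ((400.83782958984375, 215.52703857421875), (13.1519193649292, 2.46598482131958), 80.53767395019531)
top [381.3704 218.037 ] 27 ((381.41180419921875, 218.14710998535156), (12.126781463623047, 2.1828205585479736), 75.96376037597656)
side [370.6814 153.9495] 317
knob (array([ 0.4925, -0.1524,  0.0439]), np.float64(0.0025))
p1 green top corner (array([ 0.4669, -0.1856,  0.086 ]), np.float64(0.0005))
p1 frost/green top (array([ 0.5006, -0.1818,  0.0781]), np.float64(0.0029))
p1 bottom? green end low (array([ 0.4676, -0.1875,  0.0364]), np.float64(0.0016))
pad [224.3456 199.2968] (28.397296905517578, 29.08699607849121) [0.5376 0.2243 0.004 ]
 w [224.4752 201.0359] 1311 [0.5329 0.2238 0.004 ]
 w [224.5 199.5] 88 [0.537  0.2238 0.004 ]
pad [266.5947 294.2855] (32.407325744628906, 37.44035339355469) [0.5321 0.2281 0.004 ]
 w [267.3084 292.869 ] 1511 [0.5326 0.2247 0.004 ]
 w [266.5103 293.0414] 145 [0.5338 0.2258 0.004 ]
far end of rack [ 0.5175 -0.3066  0.04  ]
```

send_rows(motion=[{"rz": 0.079, "jaw": 3.2}, {"x": 2.0, "y": -1.6, "jaw": 3.2}, {"x": 3.0, "y": -2.6, "jaw": 3.2}, {"x": 3.0, "y": -2.6, "jaw": 3.2}, {"x": 3.0, "y": -2.6, "jaw": 3.2}], grip_force=15)

```text
schema error: expected keys x, y, z, rx, ry, rz, jaw
```

Run:
```python
from h import *
import json
s=get_state();print(s['tool_pos'],s['eef_rot'],s['q'],s['opening'])
open('log.txt','a').write(json.dumps([list(s['q']),list(s['tool_pos']),list(s['eef_rot'])])+'\n')
```

```text
[ 0.14474966 -0.6078235   0.24944864] [ 9.93174293e-01  1.16639361e-01 -4.32029112e-05 -2.83926259e-04] [ 1.3708104   0.68943347 -0.19456131  1.56561741  0.15727568  0.90249864
 -0.21509145] 0.9994318814658473
```

send_rows(motion=[{"x": 3.0, "y": -2.6, "jaw": 3.2}, {"x": 3.0, "y": -2.6, "jaw": 3.2}, {"x": 3.0, "y": -2.6, "jaw": 3.2}, {"x": 3.0, "y": -2.6, "jaw": 3.2}, {"x": 3.0, "y": -2.6, "jaw": 3.2}])

```text
schema error: expected keys x, y, z, rx, ry, rz, jaw
```

Run:
```python
from h import *
import json
s=get_state();print(s['tool_pos'],s['eef_rot'],s['q'],s['opening'])
open('log.txt','a').write(json.dumps([list(s['q']),list(s['tool_pos']),list(s['eef_rot'])])+'\n')
```

```text
[ 0.14474966 -0.6078235   0.24944864] [ 9.93174293e-01  1.16639361e-01 -4.32029112e-05 -2.83926259e-04] [ 1.3708104   0.68943347 -0.19456131  1.56561741  0.15727568  0.90249864
 -0.21509145] 0.9994318814658473
```

Every row needs all the keys.

send_rows(motion=[{"x": 0, "y": 0, "z": 0, "rx": 0, "ry": 0, "rz": 0.079, "jaw": 3.2}, {"x": 2, "y": -1.6, "z": 0, "rx": 0, "ry": 0, "rz": 0, "jaw": 3.2}, {"x": 3, "y": -2.6, "z": 0, "rx": 0, "ry": 0, "rz": 0, "jaw": 3.2}, {"x": 3, "y": -2.6, "z": 0, "rx": 0, "ry": 0, "rz": 0, "jaw": 3.2}, {"x": 3, "y": -2.6, "z": 0, "rx": 0, "ry": 0, "rz": 0, "jaw": 3.2}], grip_force=15)

```text
clock: 0.8
tool_pos: [0.2398, -0.497, 0.2497]
eef_rot: [0.997, 0.077, 0.0, 0.0]
contact_force: [1.1, -0.1, 1.0]
opening: 0.568
finger_force: 0.0
```

```bash
rm log.txt
cat > st.py <<'E'
from h import *
import json
np.set_printoptions(suppress=True,precision=4)
s=get_state();print(s['clock'],s['tool_pos'],s['q'],s['opening'],s['finger_force'],s['contact_force']);print(R.from_quat(s['eef_rot']).as_matrix())
open('log.txt','a').write(json.dumps([list(s['q']),list(s['tool_pos']),list(s['eef_rot'])])+'\n')
E
python3 st.py
```

```text
0.8 [ 0.2398 -0.497   0.2497] [ 1.1376  0.5914 -0.1631  1.79    0.13    0.7704 -0.5082] 0.5684451416321108 0.0 [ 1.1214 -0.144   0.9654]
[[ 0.9881  0.1537  0.0003]
 [ 0.1537 -0.9881 -0.0001]
 [ 0.0003  0.0001 -1.    ]]
```

send_rows(motion=[{"x": 3, "y": -2.6, "z": 0, "rx": 0, "ry": 0, "rz": 0, "jaw": 3.2}, {"x": 3, "y": -2.6, "z": 0, "rx": 0, "ry": 0, "rz": 0, "jaw": 3.2}, {"x": 3, "y": -2.6, "z": 0, "rx": 0, "ry": 0, "rz": 0, "jaw": 3.2}, {"x": 3, "y": -2.6, "z": 0, "rx": 0, "ry": 0, "rz": 0, "jaw": 3.2}, {"x": 3, "y": -2.6, "z": 0, "rx": 0, "ry": 0, "rz": 0, "jaw": 3.2}])

```text
clock: 1.3
tool_pos: [0.3681, -0.3453, 0.2499]
eef_rot: [0.997, 0.077, 0.0, 0.0]
contact_force: [0.0, -0.3, -1.0]
opening: 0.364
finger_force: 0.0
```

```bash
python3 st.py
```

```text
1.3 [ 0.3681 -0.3453  0.2499] [ 0.7534  0.5324 -0.1417  1.9246  0.1127  0.6917 -0.872 ] 0.3644873014578096 0.0 [ 0.0054 -0.2534 -1.0141]
[[ 0.9881  0.1541  0.0003]
 [ 0.1541 -0.9881 -0.0003]
 [ 0.0002  0.0003 -1.    ]]
```

send_rows(motion=[{"x": 3.6, "y": -3.2, "z": 0.5, "rx": 0, "ry": 0, "rz": 0, "jaw": 3.2}, {"x": 3.6, "y": -3.2, "z": 1.5, "rx": 0, "ry": 0, "rz": 0, "jaw": 3.2}, {"x": 3.6, "y": -3.2, "z": 2, "rx": 0, "ry": 0, "rz": 0, "jaw": 3.2}, {"x": 3.0, "y": -3.0, "z": 2, "rx": 0, "ry": 0, "rz": 0, "jaw": 3.2}, {"x": 1.6, "y": -1.6, "z": 2, "rx": 0, "ry": 0, "rz": 0, "jaw": 3.2}])

```text
clock: 1.8
tool_pos: [0.4988, -0.1802, 0.1701]
eef_rot: [0.997, 0.08, 0.001, -0.001]
contact_force: [0.2, 0.1, 0.3]
opening: 0.359
finger_force: 0.0
```

Run:
```python
exec(open('st.py').read())
out=[]
for n,(u,v) in (('top',(395,205)),('side',(365,150))):
    S=snapshot(n);im=S['img'][v-50:v+50,u-65:u+65,::-1]
    out.append(cv2.resize(im,(390*2-130,500)) if 0 else cv2.resize(im,None,fx=5,fy=3*5/3,interpolation=cv2.INTER_CUBIC)[:,:,:])
cv2.imwrite('pics/c.png',cv2.resize(np.vstack(out),None,fx=.6,fy=.6))
```

```text
1.8 [ 0.4988 -0.1802  0.1701] [ 0.3158  0.6826 -0.0895  1.9329  0.1075  0.5283 -1.2572] 0.35926560332903074 0.0 [0.2279 0.0507 0.3244]
[[ 0.9872  0.1595  0.0027]
 [ 0.1595 -0.9872  0.0017]
 [ 0.003  -0.0013 -1.    ]]
```

View pics/c.png

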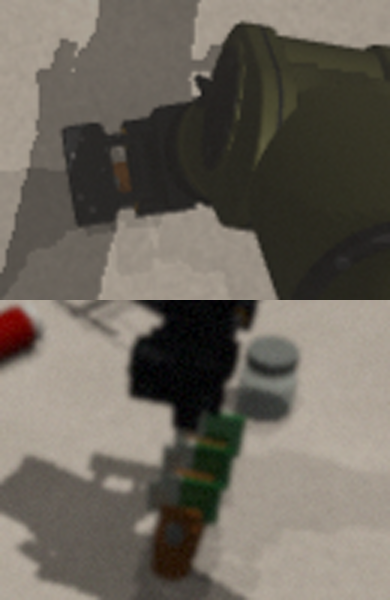

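The top crop shows the gripper's dark body over plate 1. The side crop shows the fingertips behind and above the rack, with all plates still standing. Before gripping I'll fit a quick arm model to the logged poses, so the wrist turn can be planned within the joint ranges.

```bash
cat > kin.py <<'E'
from h import *
import json,itertools
from scipy.optimize import least_squares
def fk(q,sg,L):
    # L: z0, x/z offsets between joints
    T=R.identity();p=np.array([0,0,L[0]])
    offs={1:[L[4],0,L[1]],3:[L[5],0,L[2]],5:[L[6],0,L[3]]}  # after axes index 2(y),4(y),6(y)
    for i in range(7):
        T=T*R.from_rotvec((np.array([0,0,1]) if i%2==0 else np.array([0,1,0]))*sg[i]*q[i])
        if i in offs: p=p+T.apply(offs[i])
    return p,T
E
python3 - <<'E'
from kin import *
D=[json.loads(l) for l in open('log.txt')]
D.append([[1.37081,.68943,-.19456,1.56562,.15728,.9025,-.21509],[.14475,-.60782,.24945],[.993174,.116639,-.00004,-.00028]])
res=[]
for sg in itertools.product([1,-1],repeat=7):
  Rs=[R.from_quat(d[2]).inv()*fk(d[0],sg,np.zeros(7))[1] for d in D]
  m=Rs[0]; e=sum((m.inv()*r).magnitude() for r in Rs)
  if e>.1: continue
  f_=lambda L:np.concatenate([fk(d[0],sg,L)[0]-d[1] for d in D]+[.01*(L-np.array([.35,.4,.4,.3,0,0,0]))*.1])
  o=least_squares(f_,[.35,.4,.4,.3,0,0,0]);res.append((o.cost,e,sg,o.x.round(4),m.as_rotvec().round(3)))
for r in sorted(res,key=lambda r:r[0])[:6]: print(r)
E
```

```text
(np.float64(0.0003185872949457333), 1.394656930169587e-05, (-1, 1, -1, 1, -1, 1, -1), array([-5.404 ,  0.6681,  0.3146, -5.3657,  0.1173, -0.0448,  0.1685]), array([-0.   ,  0.   , -1.571]))
(np.float64(0.006685055496470258), 0.007940728143371188, (-1, -1, -1, -1, -1, -1, -1), array([ 1.49190e+01, -6.88200e-01,  4.90000e-03,  1.43166e+01,
        1.50600e-01,  1.54600e-01, -1.55900e-01]), array([ 1.000e-03, -0.000e+00, -1.571e+00]))
```

```bash
cat log.txt
python3 - <<'E'
from kin import *
sg=(-1,1,-1,1,-1,1,-1)
D=[json.loads(l) for l in open('log.txt')]
D.append([[1.37081,.68943,-.19456,1.56562,.15728,.9025,-.21509],[.14475,-.60782,.24945],[.993174,.116639,-.00004,-.00028]])
for mask in ([0]*3,[0,0,1],[1,0,0],[0,1,0],[1,1,0],[1,1,1]):
  mk=np.array([1,1,1,0]+list(mask),bool)
  def full(x): L=np.array([.35,.4,.4,.3,0,0,0]);L[mk]=x;return L
  o=least_squares(lambda x:np.concatenate([fk(d[0],sg,full(x))[0]-d[1] for d in D]),full(0*np.ones(mk.sum()))[mk]+.1)
  print(mask,full(o.x).round(4),abs(o.fun).max())
E
```

```text
[[1.13764036544058, 0.5913691896566251, -0.16305695122302669, 1.790034556744142, 0.13002774803195571, 0.7703603301488041, -0.5081601924691921], [0.2397789868066489, -0.49700321950729226, 0.2497406616842989], [0.9970259726868398, 0.07706611482205426, 0.00014510259534972886, 5.1762261968391814e-05]]
[[0.7533511323059854, 0.5324498102501513, -0.1417015678080752, 1.9245535933846403, 0.11270205313783456, 0.6917180098634118, -0.8719700189420112], [0.368082980143013, -0.3453411572888949, 0.24985724847618226], [0.9970103464023408, 0.07726791513884952, 0.00013417485959115236, 0.00014301708668246207]]
[[0.31581771160873917, 0.6825864040565123, -0.08953933120671922, 1.9329271184586012, 0.10747873444091711, 0.5283233847854955, -1.2571533800625334], [0.49882231440659003, -0.18016421431230387, 0.17013047096512737], [0.9967936778831971, 0.079998466533299, 0.001431525987522071, -0.0007482097011178866]]
[0, 0, 0] [0.0904 0.7259 0.2    0.3    0.     0.     0.    ] 0.03735154080302855
[0, 0, 1] [0.1039 0.8461 0.3491 0.3    0.     0.     0.1703] 0.024238942461793145
[1, 0, 0] [0.2165 0.6209 0.1873 0.3    0.0866 0.     0.    ] 0.03188875557878118
[0, 1, 0] [ 0.09    0.7165  0.1976  0.3     0.     -0.0095  0.    ] 0.03839701270186885
[1, 1, 0] [0.2338 0.6262 0.1905 0.3    0.098  0.0193 0.    ] 0.02904038084660937
[1, 1, 1] [ 0.3205  0.6701  0.35    0.3     0.1474 -0.0194  0.2015] 0.015849842299548084
```

```bash
cat > kin.py <<'E'
from h import *
import json,itertools
from scipy.optimize import least_squares
sg=(-1,1,-1,1,-1,1,-1)
AX=[np.array([0,0,1.]),np.array([0,1.,0])]
# O: 8x3 offsets: before j1, after j1 ... after j7
def fk(q,O):
    T=R.identity();p=np.array(O[0],float)
    for i in range(7):
        T=T*R.from_rotvec(AX[i%2]*sg[i]*q[i]);p=p+T.apply(O[i+1])
    return p,T*R.from_rotvec([0,0,np.pi/2])
def data():
    D=[json.loads(l) for l in open('log.txt')]
    D.append([[1.37081,.68943,-.19456,1.56562,.15728,.9025,-.21509],[.14475,-.60782,.24945],[.993174,.116639,-.00004,-.00028]])
    return D
E
python3 - <<'E'
from kin import *
D=data()
d=D[0];print((R.from_quat(d[2]).inv()*fk(d[0],np.zeros((8,3)))[1]).magnitude())
# linear in O: build matrix
def rows(q):
    C=[np.eye(3)];T=R.identity()
    for i in range(7):
        T=T*R.from_rotvec(AX[i%2]*sg[i]*q[i]);C.append(T.as_matrix())
    return np.hstack(C)
A=np.vstack([rows(d[0]) for d in D]);b=np.concatenate([d[1] for d in D])
n=['x','y','z'];base=[2,2*3+2,4*3+2]
opt={'j1x':3,'j1y':4,'j2x':6,'j2y':7,'j4x':12,'j4y':13,'j6x':18,'j6y':19,'j3x':9,'j5x':15}
A2=A
for k in (1,2,3):
  out=[]
  for c in itertools.combinations(opt,k):
    ix=base+[opt[i] for i in c];x,_,_,_=np.linalg.lstsq(A2[:,ix],b,rcond=None);r=abs(A2[:,ix]@x-b).max();out.append((r.round(5),c,x.round(3)))
  for o in sorted(out,key=lambda o:o[0])[:5]: print(o)
E
```

```text
5.545337418104047e-16
(np.float64(0.00027), ('j6y',), array([ 0.023,  0.563,  0.336, -0.045]))
(np.float64(0.00103), ('j1y',), array([ 0.026,  0.569,  0.345, -0.046]))
(np.float64(0.00103), ('j2y',), array([ 0.026,  0.569,  0.345, -0.046]))
(np.float64(0.00112), ('j4y',), array([ 0.031,  0.564,  0.341, -0.046]))
(np.float64(0.02424), ('j6x',), array([-0.197,  0.845,  0.347,  0.168]))
(np.float64(0.00024), ('j4x', 'j6y'), array([ 0.023,  0.563,  0.335, -0.   , -0.045]))
(np.float64(0.00024), ('j4y', 'j6y'), array([ 0.022,  0.563,  0.335,  0.005, -0.05 ]))
(np.float64(0.00025), ('j6y', 'j5x'), array([ 0.023,  0.563,  0.335, -0.045, -0.   ]))
(np.float64(0.00026), ('j6y', 'j3x'), array([ 0.022,  0.564,  0.336, -0.045, -0.   ]))
(np.float64(0.00027), ('j1x', 'j6y'), array([ 0.022,  0.564,  0.336, -0.001, -0.045]))
(np.float64(0.00024), ('j1x', 'j2x', 'j6y'), array([ 0.023,  0.564,  0.336, -0.002,  0.001, -0.045]))
(np.float64(0.00024), ('j2x', 'j4y', 'j6y'), array([ 0.022,  0.563,  0.335, -0.   ,  0.005, -0.05 ]))
(np.float64(0.00024), ('j2x', 'j6x', 'j6y'), array([ 0.023,  0.564,  0.336,  0.001,  0.002, -0.045]))
(np.float64(0.00024), ('j6y', 'j3x', 'j5x'), array([ 0.022,  0.563,  0.336, -0.045, -0.001, -0.001]))
(np.float64(0.00025), ('j4x', 'j6y', 'j3x'), array([ 0.022,  0.563,  0.336, -0.001, -0.045, -0.001]))
```

send_rows(motion=[{"x": 0, "y": 0.1, "z": 3, "rx": 0, "ry": 0, "rz": 0, "jaw": 3.2}, {"x": 0, "y": 0, "z": 3, "rx": 0, "ry": 0, "rz": 0, "jaw": 3.2}, {"x": 0, "y": 0, "z": 2, "rx": 0, "ry": 0, "rz": 0, "jaw": 3.2}, {"x": 0, "y": 0, "z": 1.5, "rx": 0, "ry": 0, "rz": 0, "jaw": 3.2}, {"x": 0, "y": 0, "z": 0, "rx": 0, "ry": 0, "rz": 0, "jaw": 3.2}])

```text
clock: 2.4
tool_pos: [0.4944, -0.1867, 0.0747]
eef_rot: [0.997, 0.076, -0.002, 0.0]
contact_force: [-0.4, -0.2, 0.3]
opening: 0.368
finger_force: 0.0
```

Run:
```python
exec(open('st.py').read())
S=snapshot('side');print(proj(S,s['tool_pos']))
T=R.from_quat(s['eef_rot']).as_matrix();print(proj(S,s['tool_pos']+T@[0,0,.011]))
im=S['img'][115:215,310:430,::-1];cv2.imwrite('pics/d.png',cv2.convertScaleAbs(cv2.resize(im,None,fx=5,fy=5,interpolation=cv2.INTER_CUBIC),alpha=1.8))
```

```text
2.4 [ 0.4944 -0.1867  0.0747] [ 0.3054  0.8495 -0.0538  1.9831  0.1341  0.3154 -1.2757] 0.3682305642602503 0.0 [-0.4406 -0.1963  0.2536]
[[ 0.9883  0.1524 -0.0032]
 [ 0.1524 -0.9883 -0.0003]
 [-0.0032 -0.0002 -1.    ]]
(np.float64(363.21562087873775), np.float64(160.07232521237728))
(np.float64(362.8080502465287), np.float64(163.26238513339985))
```

View pics/d.png

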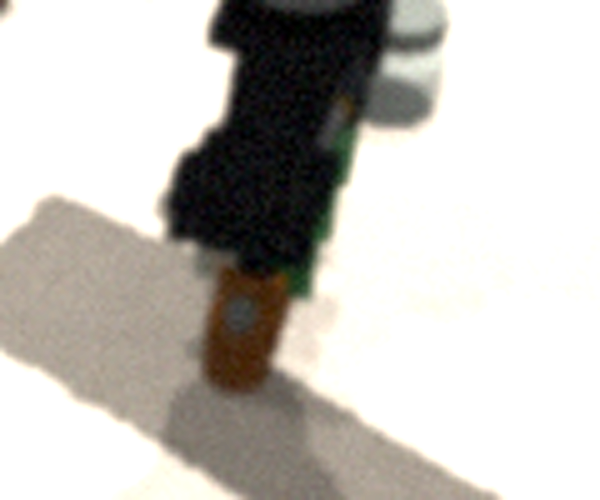

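The side crop shows the fingers straddling plate 1, with the fingertips just above the cheek at about (258,265), so nothing is hit. The pose is about 5 mm off in y, so I'll centre it and close.

send_rows(motion=[{"x": 0.4, "y": -0.5, "z": 0.1, "rx": 0, "ry": 0, "rz": 0, "jaw": 3.2}, {"x": 0, "y": 0, "z": 0, "rx": 0, "ry": 0, "rz": 0, "jaw": 2.0}, {"x": 0, "y": 0, "z": 0, "rx": 0, "ry": 0, "rz": 0, "jaw": 0.4}, {"x": 0, "y": 0, "z": 0, "rx": 0, "ry": 0, "rz": 0, "jaw": 0.2}, {"x": 0, "y": 0, "z": 0, "rx": 0, "ry": 0, "rz": 0, "jaw": 0}], grip_force=20)

```text
clock: 2.95
tool_pos: [0.4994, -0.18, 0.0751]
eef_rot: [0.997, 0.077, 0.0, 0.0]
contact_force: [-1.3, 0.4, 3.1]
opening: 0.067
finger_force: 20.0
```

send_rows(motion=[{"x": 0, "y": 0, "z": 0, "rx": 0, "ry": 0, "rz": 0, "jaw": 0}, {"x": 0, "y": 0, "z": 0, "rx": 0, "ry": 0, "rz": 0, "jaw": 0}, {"x": 0, "y": 0, "z": 0, "rx": 0, "ry": 0, "rz": 0, "jaw": 0}, {"x": 0, "y": 0, "z": 0, "rx": 0, "ry": 0, "rz": 0, "jaw": 0}, {"x": 0, "y": 0, "z": 0, "rx": 0, "ry": 0, "rz": 0, "jaw": 0}])

```text
clock: 3.45
tool_pos: [0.4994, -0.18, 0.0751]
eef_rot: [0.997, 0.077, 0.0, 0.0]
contact_force: [-0.3, 0.2, 5.9]
opening: 0.067
finger_force: 20.0
```

```bash
python3 st.py
```

```text
3.45 [ 0.4994 -0.18    0.0751] [ 0.2909  0.8495 -0.0533  1.9794  0.1301  0.3152 -1.2841] 0.06702918697983577 20.000624557142146 [-0.2823  0.1606  5.8748]
[[ 0.9881  0.154   0.0005]
 [ 0.154  -0.9881 -0.0004]
 [ 0.0005  0.0004 -1.    ]]
```

send_rows(motion=[{"x": 0, "y": 0, "z": -1, "rx": 0, "ry": 0, "rz": 0, "jaw": 0}, {"x": 0, "y": 0, "z": -2, "rx": 0, "ry": 0, "rz": 0, "jaw": 0}, {"x": 0, "y": 0, "z": -3, "rx": 0, "ry": 0, "rz": 0, "jaw": 0}, {"x": 0, "y": 0, "z": -3, "rx": 0, "ry": 0, "rz": 0, "jaw": 0}, {"x": 0, "y": 0, "z": -3, "rx": 0, "ry": 0, "rz": 0, "jaw": 0}])

```text
clock: 3.95
tool_pos: [0.4988, -0.1798, 0.1961]
eef_rot: [0.997, 0.077, -0.0, -0.0]
contact_force: [0.6, -0.3, 0.1]
opening: 0.066
finger_force: 20.0
```

send_rows(motion=[{"x": 0, "y": -1, "z": -2.5, "rx": 0, "ry": 0, "rz": 0, "jaw": 0}, {"x": 0, "y": -2, "z": -2, "rx": 0, "ry": 0, "rz": 0, "jaw": 0}, {"x": 0, "y": -2, "z": -1, "rx": 0.12, "ry": 0, "rz": 0, "jaw": 0}, {"x": 0, "y": -2, "z": 0, "rx": 0.14, "ry": 0, "rz": 0, "jaw": 0}, {"x": 0, "y": -1, "z": 0, "rx": 0.14, "ry": 0, "rz": 0, "jaw": 0}])

```text
clock: 4.45
tool_pos: [0.4872, -0.0987, 0.2568]
eef_rot: [0.976, 0.078, -0.014, -0.201]
contact_force: [-0.2, -0.1, -1.0]
opening: 0.068
finger_force: 20.0
```

```bash
cat > fit.py <<'E'
from kin import *
def rows(q):
    C=[np.eye(3)];T=R.identity()
    for i in range(7):
        T=T*R.from_rotvec(AX[i%2]*sg[i]*q[i]);C.append(T.as_matrix())
    return np.hstack(C)
def fitO():
    D=data();A=np.vstack([rows(d[0]) for d in D]);b=np.concatenate([d[1] for d in D])
    ix=[2,8,14,20,19];x=np.linalg.lstsq(A[:,ix],b,rcond=None)[0];O=np.zeros(24);O[ix]=x
    return O.reshape(8,3),x,abs(A[:,ix]@x-b).max()
E
python3 st.py; python3 -c "
from fit import *
O,x,e=fitO();print(x.round(4),e)"
```

```text
4.45 [ 0.4872 -0.0987  0.2568] [ 0.5433  0.6316 -0.3539  1.8022 -0.2132  0.9075 -1.0283] 0.06823898835577369 19.999049892649055 [-0.2361 -0.1317 -1.0372]
[[ 0.9874  0.1466 -0.0596]
 [ 0.1583 -0.9072  0.3898]
 [ 0.0031 -0.3943 -0.919 ]]
[ 0.3422  0.5564  0.3433  0.3063 -0.0456] 0.0110564390352903
```

send_rows(motion=[{"x": 0, "y": 0, "z": 0, "rx": 0, "ry": 0, "rz": 0, "jaw": 0}, {"x": 0, "y": 0, "z": 0, "rx": 0, "ry": 0, "rz": 0, "jaw": 0}, {"x": 0, "y": 0, "z": 0, "rx": 0, "ry": 0, "rz": 0, "jaw": 0}, {"x": 0, "y": 0, "z": 0, "rx": 0, "ry": 0, "rz": 0, "jaw": 0}, {"x": 0, "y": 0, "z": 0, "rx": 0, "ry": 0, "rz": 0, "jaw": 0}])

```text
clock: 4.95
tool_pos: [0.487, -0.1003, 0.255]
eef_rot: [0.977, 0.077, -0.015, -0.197]
contact_force: [-0.2, 0.0, -0.9]
opening: 0.065
finger_force: 20.0
```

```bash
sed -i '4,5d' log.txt; wc -l log.txt; python3 st.py
cat > ik.py <<'E'
from fit import *
np.set_printoptions(suppress=True,precision=3)
lo=np.array([-3.01,-.46,-1.47,.13,-1,.04,-2.66]);hi=np.array([3.01,2.08,1.51,2.56,4.14,2.09,2.66])
O,x,e=fitO();print('fit',x.round(4),e)
lab=np.array([.018,-.003,.018]);pad=np.array([.536,.225,.19])
q0=np.array(get_state()['q'])
p,T=fk(q0,O);print('check',p,(R.from_quat(get_state()['eef_rot']).inv()*T).magnitude())
def goal(psi,tilt=0):
    z=np.array([np.cos(psi),np.sin(psi),0]);y=np.array([0,0,-1.]);M=R.from_matrix(np.c_[np.cross(y,z),y,z])
    return pad-M.apply(lab),M
if __name__=='__main__':
  for deg in range(-180,181,15):
    P,M=goal(np.radians(deg));best=None
    for k in range(8):
      rs=np.random.default_rng(k);s0=np.clip(q0+rs.normal(0,.5,7)*(k>0),lo+.03,hi-.03)
      o=least_squares(lambda q:np.r_[(fk(q,O)[0]-P)*10,(fk(q,O)[1].inv()*M).as_rotvec()*3,.02*(q-q0)],s0,bounds=(lo+.02,hi-.02))
      pe=np.linalg.norm(fk(o.x,O)[0]-P);ae=(fk(o.x,O)[1].inv()*M).magnitude()
      if best is None or o.cost<best[0]: best=(o.cost,pe,ae,o.x)
    print(deg,np.round(best[1],3),np.round(best[2],3),best[3])
E
python3 ik.py
```

```text
4 log.txt
4.95 [ 0.487  -0.1003  0.255 ] [ 0.5394  0.6323 -0.3486  1.8036 -0.2086  0.9034 -1.0325] 0.06467659517178469 19.999908119207248 [-0.178   0.0382 -0.9425]
[[ 0.9877  0.1442 -0.0605]
 [ 0.1564 -0.9102  0.3836]
 [ 0.0002 -0.3883 -0.9215]]
fit [ 0.33   0.569  0.334  0.308 -0.043] 0.008040481657487553
check [ 0.483 -0.099  0.247] 4.908286576638291e-16
-180 0.066 0.23 [ 0.092  1.507 -1.125  0.955  0.02   2.07  -1.111]
-165 0.095 0.322 [-0.157  1.328 -0.565  1.014  0.01   2.07  -0.547]
-150 0.093 0.318 [-0.655  1.367  0.427  0.996  0.014  2.07   0.421]
-135 0.066 0.231 [-0.846  1.533  0.867  0.914  0.03   2.07   0.882]
-120 0.032 0.114 [-0.914  1.62   1.025  0.819  0.053  2.07   1.053]
-105 0.0 0.001 [-0.901  1.547  0.63   0.806  0.39   2.07   0.869]
-90 0.0 0.0 [-0.777  1.377 -0.107  1.139  0.913  2.07   0.409]
-75 0.0 0.0 [-0.802  1.311 -0.193  1.418  1.071  1.946  0.264]
-60 0.0 0.0 [-0.856  1.258 -0.178  1.687  1.214  1.801  0.125]
-45 0.0 0.0 [-0.884  1.232 -0.179  1.95   1.404  1.731 -0.062]
-30 0.135 0.905 [-1.391  0.96   1.198  2.024 -0.98   0.06  -2.64 ]
-15 0.128 0.849 [
[... 189 characters left out ...]
 0.561 [ 0.981  2.06  -1.45   2.034 -0.98   0.06  -0.053]
45 0.062 0.371 [ 0.944  2.06  -1.45   2.049 -0.98   0.06  -0.073]
60 0.031 0.187 [ 0.886  1.877 -1.416  2.07  -0.98   0.06  -0.244]
75 0.0 0.001 [ 0.837  1.755 -1.402  2.094 -0.797  0.06  -0.529]
90 0.0 0.0 [ 0.672  1.447 -0.972  1.842 -0.862  0.727 -0.536]
105 0.0 0.0 [ 0.539  1.385 -0.851  1.605 -0.68   1.093 -0.743]
120 0.0 0.0 [ 0.412  1.391 -0.801  1.358 -0.55   1.418 -0.877]
135 0.0 0.0 [ 0.276  1.427 -0.776  1.102 -0.458  1.736 -0.96 ]
150 0.0 0.0 [ 0.128  1.479 -0.759  0.836 -0.391  2.054 -1.005]
165 0.029 0.102 [ 0.174  1.607 -1.336  0.876  0.036  2.07  -1.315]
180 0.066 0.23 [ 0.092  1.507 -1.125  0.955  0.02   2.07  -1.112]
```

```bash
cat > plan.py <<'E'
from ik import *
import sys
from scipy.spatial.transform import Slerp
def plan(psi,n,via=0.0,lab_=lab,pad_=None):
    s=get_state();P0=np.array(s['tool_pos']);R0=R.from_quat(s['eef_rot']);P,M=goal(np.radians(psi))
    sl=Slerp([0,1],R.concatenate([R0,M]));Pc,Rc=P0,R0
    print('goal TCP',P,'from',P0,'rot left',(R0.inv()*M).as_rotvec())
    for k in range(1,n+1):
        a=k/n;Pn=P0+(P-P0)*a+np.array([0,0,via*4*a*(1-a)]);Rn=sl(a)
        print((Rc.inv().apply(Pn-Pc)*100).round(2),(Rc.inv()*Rn).as_rotvec().round(3));Pc,Rc=Pn,Rn
if __name__=='__main__': plan(float(sys.argv[1]),int(sys.argv[2]),float(sys.argv[3]))
E
sed -i 's/.225,.19\]/.225,.195]/' ik.py; python3 plan.py 100 15 0.04
```

```text
fit [ 0.33   0.569  0.334  0.308 -0.043] 0.008040481657487553
check [ 0.483 -0.099  0.247] 4.908286576638291e-16
goal TCP [0.521 0.204 0.192] from [ 0.487 -0.1    0.255] rot left [ 1.172 -0.016 -0.01 ]
[ 0.54 -2.04  0.23] [ 0.078 -0.001 -0.001]
[ 0.55 -1.95  0.52] [ 0.078 -0.001 -0.001]
[ 0.55 -1.83  0.79] [ 0.078 -0.001 -0.001]
[ 0.55 -1.67  1.04] [ 0.078 -0.001 -0.001]
[ 0.55 -1.49  1.28] [ 0.078 -0.001 -0.001]
[ 0.56 -1.29  1.49] [ 0.078 -0.001 -0.001]
[ 0.56 -1.06  1.68] [ 0.078 -0.001 -0.001]
[ 0.56 -0.81  1.84] [ 0.078 -0.001 -0.001]
[ 0.56 -0.54  1.97] [ 0.078 -0.001 -0.001]
[ 0.57 -0.26  2.07] [ 0.078 -0.001 -0.001]
[0.57 0.03 2.14] [ 0.078 -0.001 -0.001]
[0.57 0.34 2.17] [ 0.078 -0.001 -0.001]
[0.57 0.64 2.17] [ 0.078 -0.001 -0.001]
[0.58 0.95 2.13] [ 0.078 -0.001 -0.001]
[0.58 1.26 2.06] [ 0.078 -0.001 -0.001]
```

send_rows(motion=[{"x": 0.5, "y": -2.0, "z": 0.2, "rx": 0.078, "ry": 0, "rz": 0, "jaw": 0}, {"x": 0.5, "y": -2.0, "z": 0.5, "rx": 0.078, "ry": 0, "rz": 0, "jaw": 0}, {"x": 0.6, "y": -1.8, "z": 0.8, "rx": 0.078, "ry": 0, "rz": 0, "jaw": 0}, {"x": 0.6, "y": -1.7, "z": 1.0, "rx": 0.078, "ry": 0, "rz": 0, "jaw": 0}, {"x": 0.6, "y": -1.5, "z": 1.3, "rx": 0.078, "ry": 0, "rz": 0, "jaw": 0}])

```text
clock: 5.45
tool_pos: [0.4999, 0.001, 0.2705]
eef_rot: [0.92, 0.072, -0.029, -0.384]
contact_force: [-0.5, -0.1, -1.4]
opening: 0.066
finger_force: 20.0
```

send_rows(motion=[{"x": 0.6, "y": -1.3, "z": 1.5, "rx": 0.078, "ry": 0, "rz": 0, "jaw": 0}, {"x": 0.6, "y": -1.1, "z": 1.7, "rx": 0.078, "ry": 0, "rz": 0, "jaw": 0}, {"x": 0.6, "y": -0.8, "z": 1.8, "rx": 0.078, "ry": 0, "rz": 0, "jaw": 0}, {"x": 0.6, "y": -0.5, "z": 2.0, "rx": 0.078, "ry": 0, "rz": 0, "jaw": 0}, {"x": 0.6, "y": -0.3, "z": 2.1, "rx": 0.078, "ry": 0, "rz": 0, "jaw": 0}])

```text
clock: 5.95
tool_pos: [0.5143, 0.1032, 0.2487]
eef_rot: [0.828, 0.064, -0.043, -0.555]
contact_force: [-0.1, -1.1, -1.0]
opening: 0.066
finger_force: 20.0
```

```bash
python3 st.py; python3 plan.py 100 6 0.01; python3 -c "
from h import *
b=[snapshot(n)['img'][:,:,::-1] for n in('top','side')]
cv2.imwrite('pics/e.png',cv2.resize(np.vstack([b[0][50:350,100:560],b[1][50:350,150:610]]),None,fx=1,fy=1))"
```

```text
5.95 [0.5143 0.1032 0.2487] [ 0.6293  1.0232 -0.7086  1.7847 -0.6625  0.9696 -0.804 ] 0.06561091370280227 19.999943641014397 [-0.0936 -1.0835 -1.0052]
[[ 0.9881  0.059  -0.1423]
 [ 0.1541 -0.3757  0.9138]
 [ 0.0005 -0.9248 -0.3804]]
fit [ 0.307  0.601  0.309  0.33  -0.039] 0.011025821940528424
check [0.51  0.106 0.239] 4.816544935739513e-16
goal TCP [0.521 0.204 0.192] from [0.514 0.103 0.249] rot left [ 0.39  -0.02  -0.003]
[ 0.38 -0.26  1.67] [ 0.065 -0.003 -0.001]
[0.38 0.05 1.75] [ 0.065 -0.003 -0.001]
[0.39 0.38 1.8 ] [ 0.065 -0.003 -0.001]
[0.39 0.72 1.81] [ 0.065 -0.003 -0.001]
[0.4  1.05 1.79] [ 0.065 -0.003 -0.001]
[0.4  1.39 1.73] [ 0.065 -0.003 -0.001]
```

View pics/e.png

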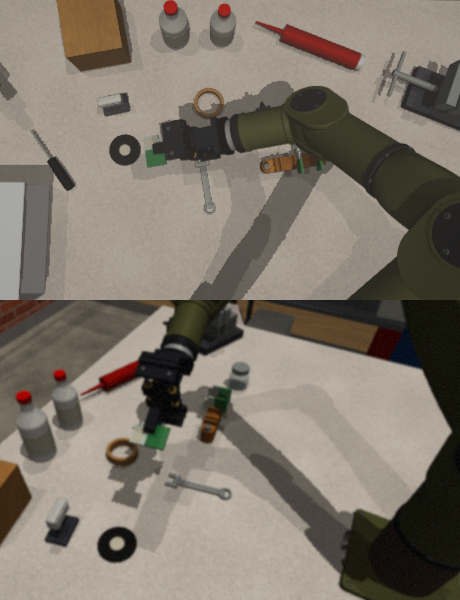

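The two views show the gripper tipping toward the pad with the plate's green end at about (155,158), and the other two plates standing. Now the rest of the turn.

send_rows(motion=[{"x": 0.4, "y": -0.3, "z": 1.7, "rx": 0.065, "ry": -0.003, "rz": 0, "jaw": 0}, {"x": 0.4, "y": 0, "z": 1.8, "rx": 0.065, "ry": -0.003, "rz": 0, "jaw": 0}, {"x": 0.4, "y": 0.4, "z": 1.8, "rx": 0.065, "ry": -0.003, "rz": 0, "jaw": 0}, {"x": 0.4, "y": 0.7, "z": 1.8, "rx": 0.065, "ry": -0.003, "rz": 0, "jaw": 0}, {"x": 0.4, "y": 1.0, "z": 1.8, "rx": 0.065, "ry": -0.003, "rz": 0, "jaw": 0}])

```text
clock: 6.55
tool_pos: [0.5211, 0.1876, 0.2084]
eef_rot: [0.728, 0.061, -0.058, -0.68]
contact_force: [-0.2, -0.7, -0.8]
opening: 0.066
finger_force: 20.0
```

send_rows(motion=[{"x": 0.4, "y": 1.4, "z": 1.7, "rx": 0.065, "ry": -0.003, "rz": 0, "jaw": 0}, {"x": 0, "y": 0, "z": 0, "rx": 0, "ry": 0, "rz": 0, "jaw": 0}, {"x": 0, "y": 0, "z": 0, "rx": 0, "ry": 0, "rz": 0, "jaw": 0}, {"x": 0, "y": 0, "z": 0, "rx": 0, "ry": 0, "rz": 0, "jaw": 0}, {"x": 0, "y": 0, "z": 0, "rx": 0, "ry": 0, "rz": 0, "jaw": 0}])

```text
clock: 7.05
tool_pos: [0.5222, 0.2035, 0.1948]
eef_rot: [0.706, 0.061, -0.061, -0.703]
contact_force: [0.6, 0.6, 0.3]
opening: 0.064
finger_force: 20.0
```

```bash
python3 st.py; python3 plan.py 100 1 0; python3 -c "
from h import *
t=snapshot('top');s=snapshot('side');S=get_state();T=R.from_quat(S['eef_rot'])
for l in ([.018,-.003,.018],[.03,-.003,.035],[-.03,-.003,.035]):
  p=S['tool_pos']+T.apply(l);print(p,proj(t,p),proj(s,p))
a=t['img'][150:250,165:285,::-1];b=s['img'][220:320,215:335,::-1]
cv2.imwrite('pics/f.png',cv2.convertScaleAbs(cv2.resize(np.vstack([a,b]),None,fx=3,fy=3,interpolation=cv2.INTER_CUBIC),alpha=1.4))"
```

```text
7.05 [0.5222 0.2035 0.1948] [ 0.5694  1.395  -0.8561  1.7314 -0.777   0.9493 -0.6179] 0.0637986468998956 19.999972722725943 [0.6336 0.642  0.2528]
[[ 0.9853  0.0001 -0.1709]
 [ 0.1709 -0.0035  0.9853]
 [-0.0005 -1.     -0.0035]]
fit [ 0.31   0.602  0.307  0.334 -0.039] 0.011021868200282003
check [0.523 0.205 0.187] 7.34548372118703e-16
goal TCP [0.521 0.204 0.192] from [0.522 0.203 0.195] rot left [ 0.003 -0.003 -0.001]
[-0.06  0.28  0.08] [ 0.003 -0.003 -0.001]
[0.53659602 0.22441044 0.19739303] (np.float64(206.84791546501725), np.float64(190.921332801748)) (np.float64(255.34493213628375), np.float64(235.60594344170082))
[0.54551242 0.24321187 0.19732975] (np.float64(198.3877367817184), np.float64(186.8130433224522)) (np.float64(244.7043110478548), np.float64(241.4340118143643))
[0.48639609 0.23295254 0.1974083 ] (np.float64(202.13075356478817), np.float64(213.6922220935382)) (np.float64(277.54375945961635), np.float64(250.4834836362489))
```

View pics/f.png

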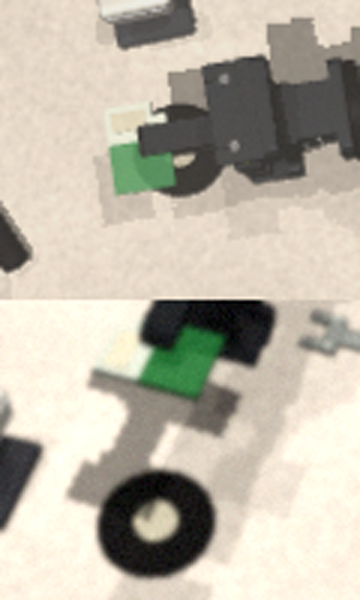

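The crops show the label, a cream patch on the frosted part, facing up at top-view pixel (207,190). The predicted pixel was (206.8,190.9), so the label is within about 3 mm of the spot at z ≈ 0.197, and nothing touches the plate but the gripper. I'm handing it in.

```bash
python3 -c "
from h import *
s=snapshot('top');print(on(s,207.3,190,.197));print(finish_job())"
```

```text
[0.53869336 0.22358743 0.197     ]
the job is handed in; nothing more can be done
None
```

I handed the job in with the plate from the knob-side slot held level, label up, about 3 mm off the pad's white spot in plan and about 0.197 m above the table; no pass or fail verdict was returned.

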